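# Garlic out of the lidded vegetable box

### The arm

A 6-joint arm with a two-finger parallel gripper is mounted at the origin on a cart in front of the work surface, level with it; the furniture and walls round the work are solid. World frame = base frame: x ahead of the robot, y to its left, z up, the work surface at z = 0. Lengths are in m, angles in rad, forces in N, time in s.
With the tool pointing down it reaches from about 0.375 to 0.9 m from the base axis. Payload 3.1 kg.
Tool frame: the origin (TCP) lies at the very end of the fingers, on their centre line; the grasp point (between the pads) lies 19 mm behind it; z points along the fingers, y is the direction in which the jaws open and shut (so a half turn about z gives the same grasp; the last joint's range is limited). The gripper opens to 85 mm and grips with 20 to 120 N. Pads are 22 mm wide; open, the fingers measure 114 mm over their backs; the gripper's body (76 mm by 85 mm) begins 54 mm behind the grasp point. The pads swing forward as they close: fully open they stand 13 mm farther back than shut.
Start: joints at [-1.321, 0.527, 1.433, -0, 1.181, -0.178], TCP at [0.26, -0.568, 0.231] pointing down, gripper open.
Joint ranges: [-3.08, 3.08], [-0.75, 2.2], [0.22, 2.44], [-1.43, 4.57], [0, 2.65], [-2.85, 2.85]. Speed limits (rad/s): [2.79, 2.79, 3.14, 3.14, 3.14, 3.14].

### API

Orientations are given as a unit quaternion [x, y, z, w].
In Python, from station import manip gives the robot as it stands. The module is installed in compiled form; this text tells all that it offers.
- The arm moves only by the tool send_rows, never from a script. Its argument "commands" is a list of rows, each an object with "delta_pos": the shift along the world's x, y, z in cm, a list of three; "yaw": the turn about the world's z in rad. A call has 1 to 10 rows; each row shifts and turns the pose as measured when the row begins; what a row does not reach is not made up. A row lasts 1/8 s, in which the tool goes at most 62.5 mm and 10.7 degrees, less where a joint would pass 70% of its speed; a pose out of reach is approached as far as the arm can. A call is refused whole if a number of a shift passes 6.25 or a number of a turn 0.188, either way. A call with a gripper value outside its range is refused whole. "grip" is the closure, from -1 (fully open) to 1 (shut), set as the call begins (left out, the last holds). The fingers move at their own pace and stop on an object; "force" is the grip in N (left out, the last holds). Time passes only in rows, so rows that do not move let the fingers close. It gives the time, the measured TCP pose, the force and the opening at its end, in the units of the state.
- manip.sense(): the state, without advancing time (a new reading comes with each control period).
- manip.snapshot(name): name is "scene" or "top" or "wrist"; returns the picture (420x560x3 uint8, blue, green, red); there is no depth.
- manip.get_calibration(name): a dict with "fx", "fy", "cx", "cy" (pixels), "world_to_cam" (4x4, takes a point from world to camera coordinates); the wrist camera has in their place "mount" (4x4, takes a point from camera to tool coordinates, whose origin is the TCP and whose axes are the flange's). Camera axes: x right, y down, z forward; pixel columns grow to the right and rows downward; lengths in m; the calibration is good to about 2 mm. A picture is of the moment at which its call begins: read the wrist's pose just before it. get_calibration takes no time and is no camera call.
- manip.sign_off(): hands the job in, once; it reports no verdict.
The state is a dict: "t": time; "q": joint angles; "qd": joint speeds; "tau": joint torques, N m; "tcp_pos": TCP position; "tool_rot": TCP orientation; "force": force on the tool from outside, world axes, zero at the start; "ft_torque": the same for the moment, N m; "finger_gap": opening from 0.0 (shut) to 1.0 (fully open).
Only numpy, scipy, OpenCV 4.12 (cv2) and the standard library are available. Lean on these libraries where they do the work, as an engineer would, in place of code of your own. Each camera call takes 0.05 s, during which the arm holds its last target. There are 200 camera calls.

### The job

Open the low wooden vegetable box: swing its hinged lid up and over past upright, so that it stays open by itself when you let go. Then lift the garlic bulb out and set it down on the chopping board, leaving the lemon in the box and the lid standing open. Do not drop or throw the garlic.

Things in the scene. Friction and masses are not known exactly. Their poses are not given: they have to be found in the camera images.
- lid (a joint): hinge of the box's lid, rad: 0 shut, growing as the front of the lid rises and swings over backwards, away from the pull's side; 1.9 fully open against a stop, leaning back 19 degrees past upright. The lid (plain wood, 150 x 280 x 10 mm, 0.25 kg) moves freely, about 0.25 N m at most; let go short of about 1.5 rad it falls shut, past about 1.6 rad it falls open to the stop and stays
- lid_pull (a point): middle of the dark steel T-shaped pull that stands out from the front edge of the lid: a short horizontal bar, 18 mm thick and 28 mm long across the box (along the box's y, parallel to the hinge), on a stem 10 mm wide and 7 mm thick. The bar's axis lies 35 mm out from the lid's front edge, 75 mm above the worktop when shut. Pinched from above by its two flat ends (28 mm apart) it can pivot between the fingers as the lid swings. The point moves with the lid
- lid_hinge (a point): middle of the hinge line, at the top of the box's back wall, 70 mm above the worktop; x points from the pull's side to the hinge (the way the lid falls open), y along the hinge line, z up. Fixed to the box. With the lid at angle a the pull's bar lies at -0.185 cos(a) + 0.005 sin(a) m along x and 0.185 sin(a) + 0.005 cos(a) m along z from here
- box_floor (a point): centre of the inner floor of the plain wooden box, 8 mm above the worktop; x towards the hinge, y along the box, z up. The box is 150 (x) x 280 (y) x 70 mm without its lid, walls 8 mm, inside 134 x 264 mm and 62 mm deep; it stands firmly and does not shift. It stands on the right of the worktop, turned to face the robot
- garlic_center (a point): centre of the garlic bulb, half-way up: 60 x 57 mm across and 58 mm high, widest 20 mm above its base (9 mm below this point) and narrowing above that to a pointed top, so hold it at or a little below this point; flat-bottomed, about 60 g, about the same from every side, upright on the box floor in one half of the box; which half varies
- lemon_center (a point): centre of the lemon, half-way up: 78 (its own x) x 55 x 56 mm high, lying in the other half of the box with its length roughly across the box's short side; it stays there
- board_top (a point): centre of the top face of the wooden chopping board, 22 mm above the worktop, left of the box; x and y along its sides, 215 (x) x 320 (y) mm; empty, fixed. White wall cupboards hang behind it: undersides 0.46 m up, knobs at x = 0.575 m, fronts at 0.60 m, from the left wall to y = -0.22 m: cross in front of them, at x below about 0.5 m, to keep the wrist clear

How it is judged:
By the outcome, as a careful person would: the job done as asked, in the order asked, and still so for the second after the job is handed in, with the robot touching nothing.
It also fails if it takes over 58 s, if anything falls off the work surface, if the arm or the gripper's body presses on something with over 40 N, if the wrist force passes 120 N, or if a joint passes its speed limit or range.

## Working session

There is one attempt and no reset: what is moved stays moved. The work goes in short steps, Python scripts to look and compute and a tool call to move; the robot and the scene stay as the last step left them, time stands still between calls to the robot, and variables do not carry over. Pictures are saved under pics/ and viewed, about 8 in all and at most 12, crops included, and the job is handed in when it is done.

Besides the shell and the picture viewer there is one more tool, called after "Emit:" as name([rows], argument=value, ...), one row to a line, values as JSON. send_rows: Moves the arm, as the interface text tells. Its arguments: {"type":"object","properties":{"commands":{"type":"array","items":{"type":"object","properties":{"delta_pos":{"type":"array","items":{"type":"number"}},"yaw":{"type":"number"}}}},"grip":{"type":"number"},"force":{"type":"number"}},"required":["commands"]}

```bash
mkdir -p pics; cat > h.py <<'E'
import numpy as np, cv2
from station import manip
def snap(name,fn,crop=None):
    im=np.asarray(manip.snapshot(name)); cv2.imwrite('pics/'+fn,im); return im
def ray_to_z(name,uv,z):
    c=manip.get_calibration(name); T=np.array(c['world_to_cam']); R=T[:3,:3]; o=-R.T@T[:3,3]
    d=R.T@np.array([(uv[0]-c['cx'])/c['fx'],(uv[1]-c['cy'])/c['fy'],1])
    return o+d*(z-o[2])/d[2]
def proj(name,P):
    c=manip.get_calibration(name); T=np.array(c['world_to_cam']); p=T[:3,:3]@np.array(P)+T[:3,3]
    return np.array([c['fx']*p[0]/p[2]+c['cx'],c['fy']*p[1]/p[2]+c['cy']])
E
python3 - <<'E'
from h import *
s=manip.sense(); print({k:np.round(v,3) for k,v in s.items()})
snap('top','top1.png');snap('scene','scene1.png')
for n in('top','scene'):
    c=manip.get_calibration(n);T=np.array(c['world_to_cam']);print(n,c['fx'],-T[:3,:3].T@T[:3,3])
E
```

```text
{'t': np.float64(0.0), 'q': array([-1.321,  0.528,  1.434,  0.   ,  1.181, -0.178]), 'qd': array([ 0.002,  0.002,  0.   ,  0.001, -0.001,  0.   ]), 'tau': array([-2.0000e-03, -4.4235e+01, -1.7803e+01, -0.0000e+00,  9.0000e-03,
        0.0000e+00]), 'tcp_pos': array([ 0.26 , -0.568,  0.23 ]), 'tool_rot': array([ 0.977,  0.213, -0.   , -0.001]), 'force': array([ 0.206, -0.825, -0.995]), 'ft_torque': array([0.007, 0.011, 0.041]), 'finger_gap': np.float64(0.998)}
top 517.4406301441617 [ 0.41354329 -0.09177919  1.34532677]
scene 430.54451155008553 [-0.20336798  0.46327872  0.81459613]
```

View pics/top1.png

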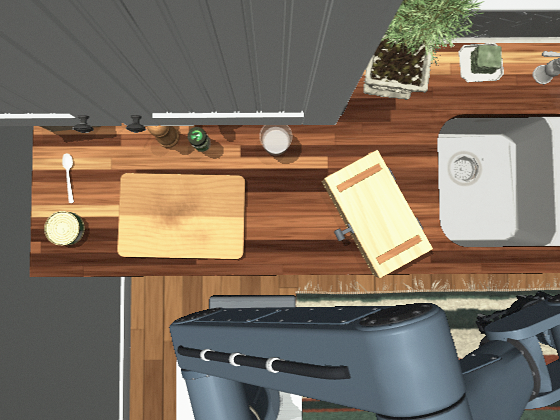

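View pics/scene1.png

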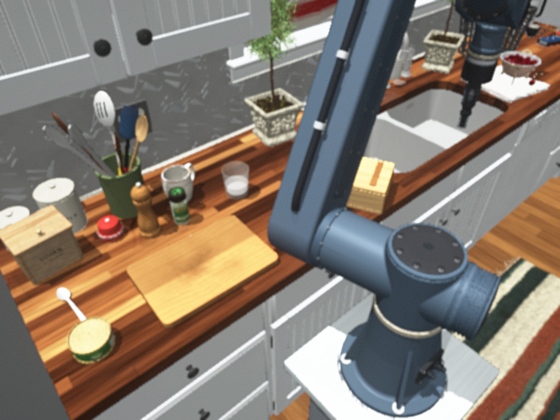

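The top view shows the shut lid, with corners near (378,151), (323,183), (379,276) and (432,248). The pull is at about (344,234) and the board spans (118–245, 173–259).

```bash
python3 - <<'E'
from h import *
im=cv2.imread('pics/top1.png')
hsv=cv2.cvtColor(im,cv2.COLOR_BGR2HSV)
m=((hsv[...,2]>185)&(hsv[...,1]>40)&(hsv[...,1]<140)).astype(np.uint8)
m[:, :300]=0; m[:, 440:]=0; m[:140]=0; m[285:]=0
m=cv2.morphologyEx(m,cv2.MORPH_CLOSE,np.ones((15,15)))
cs,_=cv2.findContours(m,cv2.RETR_EXTERNAL,cv2.CHAIN_APPROX_NONE); c=max(cs,key=cv2.contourArea)
r=cv2.minAreaRect(c); b=cv2.boxPoints(r); print(r,b)
P=np.array([ray_to_z('top',p,.08) for p in b]); print(P.round(4)); print('sides',[np.linalg.norm(P[i]-P[i-1]).round(4) for i in range(4)])
print('pull',ray_to_z('top',(344,234),.08))
for uv in [(118,173),(245,259)]: print('board',ray_to_z('top',uv,.022))
cr=cv2.resize(im[140:290,300:450],None,fx=4,fy=4,interpolation=cv2.INTER_CUBIC); 
for p in b: cv2.circle(cr,tuple(int((q+.5)*4) for q in (p-[300,140])),4,(0,0,255),1)
cv2.imwrite('pics/c1.png',cr)
E
```

```text
((367.16082763671875, 203.07781982421875), (149.9765167236328, 74.34453582763672), 57.425941467285156) [[295.463    159.89865 ]
 [358.11285  119.872345]
 [438.85864  246.25699 ]
 [376.2088   286.2833  ]]
[[ 0.6011 -0.1474  0.08  ]
 [ 0.7003 -0.3038  0.08  ]
 [ 0.3865 -0.4964  0.08  ]
 [ 0.2906 -0.341   0.08  ]]
sides [np.float64(0.3658), np.float64(0.1852), np.float64(0.3682), np.float64(0.1826)]
pull [ 0.41795643 -0.26449252  0.08      ]
board [0.57820333 0.30546357 0.022     ]
board [ 0.35642649 -0.01933225  0.022     ]
```

View pics/c1.png

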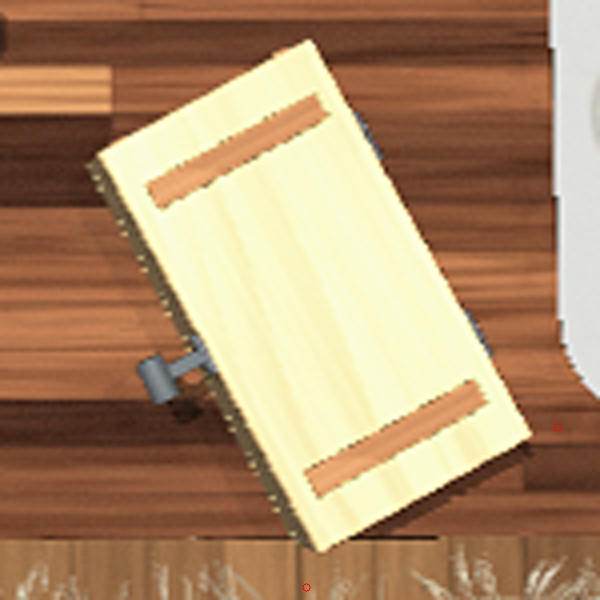

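The crop shows the lid corners at (312,40), (100,158), (318,552) and (530,435), and the pull bar at (158,379). This is consistent with the pull on the centreline.

```bash
cat > box.py <<'E'
from h import *
c=np.array([[312,40],[100,158],[318,552],[530,435]])/4+[300,140]-.125
P=np.array([ray_to_z('top',p,.08) for p in c])
A,B,C,D=P  # A hinge-far, B front-far, C front-near, D hinge-near
cen=P.mean(0); x=(A-B)+(D-C); x/=np.linalg.norm(x); y=np.array([-x[1],x[0],0])
cen[2]=0; hinge=cen+.075*x+[0,0,.07]
def pull(a): return hinge+x*(-.185*np.cos(a)+.005*np.sin(a))+np.array([0,0,.185*np.sin(a)+.005*np.cos(a)])
E
python3 - <<'E'
from box import *
print('sides',[np.linalg.norm(P[i]-P[i-1]).round(4) for i in range(4)])
print('x',x,'ang',np.arctan2(x[1],x[0]),'cen',cen,'hinge',hinge)
print('pull model',pull(0),'meas',ray_to_z('top',(300+158.5/4-.125,140+379/4),.084))
for a in np.arange(0,1.95,.1): print(round(a,2),pull(a).round(4))
s=manip.sense()
from scipy.spatial.transform import Rotation as R
M=R.from_quat(s['tool_rot']).as_matrix(); print('tool y',M[:,1],'yaw of tool y',np.arctan2(M[1,1],M[0,1]),'want',np.arctan2(y[1],y[0]))
E
```

```text
sides [np.float64(0.2761), np.float64(0.1507), np.float64(0.2742), np.float64(0.1487)]
x [ 0.47598695 -0.87945234  0.        ] ang -1.0747104038979929 cen [ 0.46725601 -0.35006582  0.        ] hinge [ 0.50295503 -0.41602474  0.07      ]
pull model [ 0.41489744 -0.25332606  0.075     ] meas [ 0.41619377 -0.25294029  0.084     ]
0.0 [ 0.4149 -0.2533  0.075 ]
0.1 [ 0.4156 -0.2546  0.0934]
0.2 [ 0.4171 -0.2574  0.1117]
0.3 [ 0.4195 -0.2619  0.1294]
0.4 [ 0.4228 -0.2679  0.1466]
0.5 [ 0.4268 -0.2754  0.1631]
0.6 [ 0.4316 -0.2842  0.1786]
0.7 [ 0.4371 -0.2944  0.193 ]
0.8 [ 0.4433 -0.3058  0.2062]
0.9 [ 0.4501 -0.3183  0.218 ]
1.0 [ 0.4574 -0.3318  0.2284]
1.1 [ 0.4651 -0.3461  0.2371]
1.2 [ 0.4733 -0.3612  0.2442]
1.3 [ 0.4817 -0.3767  0.2496]
1.4 [ 0.4903 -0.3927  0.2532]
1.5 [ 0.4991 -0.4089  0.2549]
1.6 [ 0.5079 -0.4252  0.2548]
1.7 [ 0.5167 -0.4413  0.2528]
1.8 [ 0.5253 -0.4573  0.249 ]
1.9 [ 0.5337 -0.4728  0.2434]
tool y [ 0.41576663 -0.90946915 -0.00199249] yaw of tool y -1.142009838741267 want 0.49608592289690373
```

Emit:
send_rows([
  {"delta_pos":[1.7,3.5,0],"yaw":0.18},
  {"delta_pos":[1.7,3.5,0],"yaw":0.18},
  {"delta_pos":[1.7,3.5,0],"yaw":0.18},
  {"delta_pos":[1.7,3.5,-1],"yaw":0.18},
  {"delta_pos":[1.7,3.5,-1],"yaw":0.18},
  {"delta_pos":[1.7,3.5,-1],"yaw":0.18},
  {"delta_pos":[1.7,3.5,-1],"yaw":0.18},
  {"delta_pos":[1.7,3.5,-1],"yaw":0.18},
  {"delta_pos":[1.7,3.5,-1],"yaw":0.18},
  {"delta_pos":[0,0,0],"yaw":0},
], grip=-0.4)

```text
t: 1.35
tcp_pos: [0.4138, -0.2418, 0.1653]
tool_rot: [0.498, 0.867, 0.0, -0.003]
force: [0.1, 0.4, 0.2]
finger_gap: 0.702
```

```bash
python3 - <<'E'
from box import *
from scipy.spatial.transform import Rotation as R
s=manip.sense(); im=snap('wrist','w1.png'); c=manip.get_calibration('wrist')
T=np.eye(4);T[:3,:3]=R.from_quat(s['tool_rot']).as_matrix();T[:3,3]=s['tcp_pos']
W=np.linalg.inv(T@np.array(c['mount']))
def pw(p): q=W[:3,:3]@p+W[:3,3]; return (c['fx']*q[0]/q[2]+c['cx'],c['fy']*q[1]/q[2]+c['cy'])
for p in [pull(0)+x*s1*.009+y*s2*.014+[0,0,.009] for s1 in(-1,1) for s2 in (-1,1)]+[B,C]:
    u=pw(p); print(np.round(u)); cv2.circle(im,(int(u[0]),int(u[1])),4,(0,0,255),1)
cv2.imwrite('pics/w1.png',im); print(pull(0)-s['tcp_pos'])
E
```

```text
[253. 219.]
[291. 220.]
[253. 241.]
[290. 243.]
[443. 277.]
[ 97. 265.]
[ 0.00105432 -0.01153404 -0.09034953]
```

View pics/w1.png

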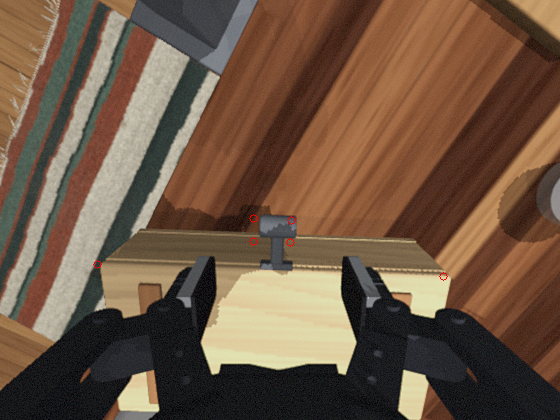

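The wrist view shows the bar at cols 260–297, rows 215–238, about 5 mm from the prediction. I'll correct for that and descend.

Emit:
send_rows([
  {"delta_pos":[0.3,-0.6,-3],"yaw":-0.015},
  {"delta_pos":[0.1,-0.1,-3],"yaw":0},
  {"delta_pos":[0,0,-3],"yaw":0},
  {"delta_pos":[0,0,-1.6],"yaw":0},
  {"delta_pos":[0,0,0],"yaw":0},
])

```text
t: 2.02
tcp_pos: [0.4198, -0.2593, 0.0587]
tool_rot: [0.51, 0.86, -0.002, 0.003]
force: [-0.7, 0.1, 0.8]
finger_gap: 0.698
```

Emit:
send_rows([
  {"delta_pos":[0,0,0],"yaw":0},
  {"delta_pos":[0,0,0],"yaw":0},
  {"delta_pos":[0,0,0],"yaw":0},
  {"delta_pos":[0,0,0],"yaw":0},
], grip=1, force=40)

```text
t: 2.52
tcp_pos: [0.4229, -0.2593, 0.0616]
tool_rot: [0.513, 0.858, -0.0, 0.006]
force: [-0.8, -0.7, -1.0]
finger_gap: 0.318
```

```bash
python3 - <<'E'
from h import *
s=manip.sense(); print(s['tcp_pos'],s['qd'].round(3),s['force'],s['ft_torque'])
im=snap('wrist','w2.png'); print(manip.sense()['tcp_pos'])
E
```

```text
[ 0.42289509 -0.25932801  0.06162292] [ 0.001 -0.008 -0.001 -0.004  0.006  0.001] [-0.76083287 -0.72830581 -1.01511636] [-0.04059428  0.25056407  0.01518184]
[ 0.42289682 -0.25936501  0.0615884 ]
```

View pics/w2.png

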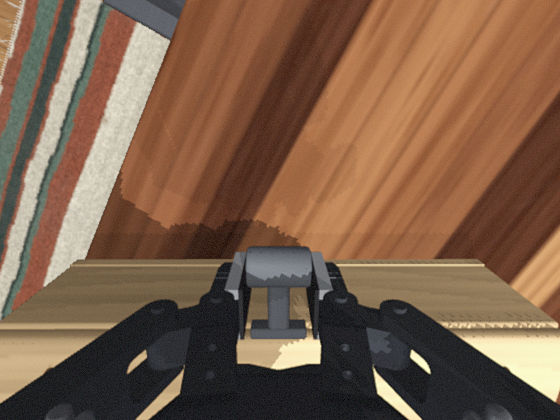

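The wrist view shows the bar held at the front edge of the pads, near (280,268), about 1 cm off-centre. I'll re-grip it.

Emit:
send_rows([
  {"delta_pos":[0,0,0],"yaw":0},
  {"delta_pos":[0,0,0],"yaw":0},
  {"delta_pos":[-0.5,1.0,-0.5],"yaw":0},
  {"delta_pos":[0,0,0],"yaw":0},
  {"delta_pos":[0,0,0],"yaw":0},
], grip=-0.2)

```text
t: 3.2
tcp_pos: [0.4179, -0.2495, 0.0569]
tool_rot: [0.514, 0.858, -0.001, 0.008]
force: [-0.8, -0.7, 1.2]
finger_gap: 0.6
```

Emit:
send_rows([
  {"delta_pos":[0,0,0],"yaw":0},
  {"delta_pos":[0,0,0],"yaw":0},
  {"delta_pos":[0,0,0],"yaw":0},
], grip=1, force=35)

```text
t: 3.58
tcp_pos: [0.4178, -0.2497, 0.0571]
tool_rot: [0.514, 0.858, -0.001, 0.007]
force: [-0.7, 0.7, 0.1]
finger_gap: 0.319
```

Emit:
send_rows([
  {"delta_pos":[0.07,-0.12,1.84],"yaw":0},
  {"delta_pos":[0.16,-0.29,1.83],"yaw":0},
  {"delta_pos":[0.24,-0.44,1.77],"yaw":0},
  {"delta_pos":[0.33,-0.6,1.72],"yaw":0},
  {"delta_pos":[0.4,-0.74,1.65],"yaw":0},
])

```text
t: 4.2
tcp_pos: [0.4293, -0.2714, 0.1445]
tool_rot: [0.514, 0.858, 0.0, 0.005]
force: [0.9, -2.8, -5.2]
finger_gap: 0.318
```

Emit:
send_rows([
  {"delta_pos":[0.48,-0.89,1.55],"yaw":0},
  {"delta_pos":[0.56,-1.03,1.44],"yaw":0},
  {"delta_pos":[0.62,-1.14,1.32],"yaw":0},
  {"delta_pos":[0.69,-1.25,1.18],"yaw":0},
  {"delta_pos":[0.73,-1.33,1.04],"yaw":0},
])

```text
t: 4.82
tcp_pos: [0.4572, -0.3237, 0.2079]
tool_rot: [0.515, 0.857, 0.004, -0.002]
force: [-0.0, 0.9, -2.9]
finger_gap: 0.322
```

Emit:
send_rows([
  {"delta_pos":[1.04,-1.9,1.11],"yaw":0},
  {"delta_pos":[0.82,-1.5,0.71],"yaw":0},
  {"delta_pos":[0.85,-1.55,0.54],"yaw":0},
  {"delta_pos":[0.87,-1.6,0.36],"yaw":0},
  {"delta_pos":[0.88,-1.61,0.17],"yaw":0},
])

```text
t: 5.45
tcp_pos: [0.4973, -0.3987, 0.2369]
tool_rot: [0.514, 0.857, 0.009, -0.014]
force: [-1.8, 1.4, 2.3]
finger_gap: 0.317
```

Emit:
send_rows([
  {"delta_pos":[0.88,-1.62,0],"yaw":0},
  {"delta_pos":[0.88,-1.61,-0.2],"yaw":0},
  {"delta_pos":[0.87,-1.59,-0.38],"yaw":0},
  {"delta_pos":[0.3,-0.5,-0.2],"yaw":0},
  {"delta_pos":[0,0,0],"yaw":0},
])

```text
t: 6.08
tcp_pos: [0.5262, -0.453, 0.2323]
tool_rot: [0.515, 0.857, 0.009, -0.015]
force: [-0.7, 0.4, 2.0]
finger_gap: 0.319
```

Emit:
send_rows([
  {"delta_pos":[0,0,0],"yaw":0},
  {"delta_pos":[0,0,0],"yaw":0},
  {"delta_pos":[0,0,0],"yaw":0},
], grip=0)

```text
t: 6.45
tcp_pos: [0.5258, -0.451, 0.2307]
tool_rot: [0.514, 0.857, 0.01, -0.016]
force: [-0.2, -0.1, 0.2]
finger_gap: 0.501
```

Emit:
send_rows([
  {"delta_pos":[0,0,3],"yaw":0},
  {"delta_pos":[0,0,4],"yaw":0},
  {"delta_pos":[-2,4,2],"yaw":0},
  {"delta_pos":[-3,5.5,0],"yaw":0},
  {"delta_pos":[-3,5.5,0],"yaw":0},
  {"delta_pos":[-3,5.5,0],"yaw":0},
  {"delta_pos":[0,0,0],"yaw":0},
])

```text
t: 7.32
tcp_pos: [0.4114, -0.2395, 0.3198]
tool_rot: [0.514, 0.857, 0.011, -0.018]
force: [0.5, -0.4, 0.7]
finger_gap: 0.502
```

```bash
python3 - <<'E'
from h import *
print(manip.sense()['tcp_pos'])
im=snap('top','top2.png'); cv2.imwrite('pics/c2.png',cv2.resize(im[110:310,260:480],None,fx=3,fy=3,interpolation=cv2.INTER_CUBIC))
E
```

```text
[ 0.41135735 -0.23953856  0.31983242]
```

View pics/c2.png

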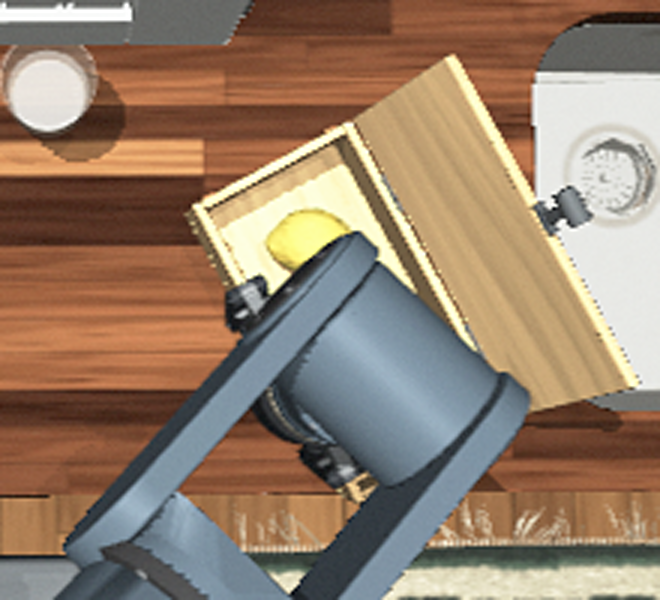

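The lid is standing open at its stop and the lemon is in the far (+y) half at about (307,238). The garlic must be in the near half. I'll look with the wrist camera.

```bash
cat > wr.py <<'E'
from box import *
from scipy.spatial.transform import Rotation as R
def cam(s):
    c=manip.get_calibration('wrist');T=np.eye(4);T[:3,:3]=R.from_quat(s['tool_rot']).as_matrix();T[:3,3]=s['tcp_pos']
    return c,T@np.array(c['mount'])
def w2z(s,uv,z):
    c,M=cam(s); d=M[:3,:3]@np.array([(uv[0]-c['cx'])/c['fx'],(uv[1]-c['cy'])/c['fy'],1]); o=M[:3,3]; return o+d*(z-o[2])/d[2]
E
python3 - <<'E'
from wr import *
s=manip.sense(); snap('wrist','w3.png'); c,M=cam(s); print(M.round(3)); 
np.save('s3.npy',np.r_[s['tcp_pos'],s['tool_rot']])
E
```

```text
[[ 0.883  0.454  0.122  0.38 ]
 [ 0.47  -0.853 -0.228 -0.18 ]
 [ 0.001  0.258 -0.966  0.467]
 [ 0.     0.     0.     1.   ]]
```

View pics/w3.png

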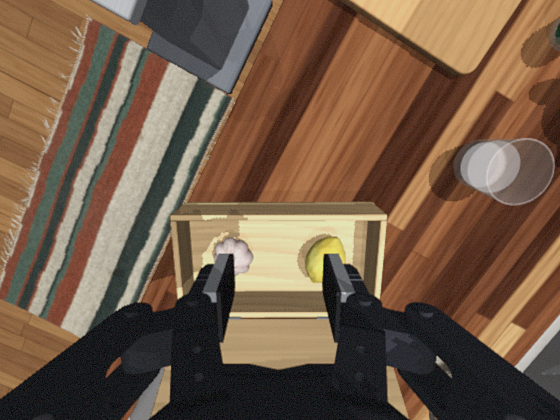

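The wrist view shows the garlic at about (234,257), spanning cols 215–253, and the lemon at (325,258). The box rim corners are at (172,217) and (386,215).

```bash
python3 - <<'E'
from wr import *
a=np.load('s3.npy'); s=dict(tcp_pos=a[:3],tool_rot=a[3:])
im=cv2.imread('pics/w3.png'); L=im.astype(int)
# garlic: pale purple (b >= r-ish) inside box window
sub=L[225:300,190:262]; m=((sub[...,0]>sub[...,2]-25)&(sub.sum(2)>330)).astype(np.uint8)
n,l,st,ce=cv2.connectedComponentsWithStats(m); k=1+np.argmax(st[1:,4]); print(st[k]+[190,225,0,0,0],ce[k]+[190,225])
bx=[w2z(s,u,.07)[:2] for u in[(172,217),(386,215)]]
print('rim corners',bx,'model',(B-.0*x)[:2],C[:2])
u0=ce[k]+[190,225]
for z in(.03,.037,.05):
    g=w2z(s,u0,z); d=g-cen; print(z,g.round(4),'box xy',(d@x).round(4),(d@y).round(4))
E
```

```text
[214 238  39  37 690] [235.4057971  253.84347826]
rim corners [array([ 0.31524526, -0.34857079]), array([ 0.5570298 , -0.21687904])] model [ 0.55241598 -0.21939193] [ 0.31083339 -0.34907201]
0.03 [ 0.4127 -0.3739  0.03  ] box xy -0.005 -0.0593
0.037 [ 0.4122 -0.3708  0.037 ] box xy -0.008 -0.0583
0.05 [ 0.4112 -0.365   0.05  ] box xy -0.0135 -0.0564
```

Emit:
send_rows([
  {"delta_pos":[0,-3.3,0],"yaw":0},
  {"delta_pos":[0,-3.3,-2],"yaw":0},
  {"delta_pos":[0,-3.3,-4],"yaw":0},
  {"delta_pos":[0,-3.2,-4],"yaw":0},
  {"delta_pos":[0,0,-4],"yaw":0},
  {"delta_pos":[0,0,-4],"yaw":0},
  {"delta_pos":[0,0,0],"yaw":0},
  {"delta_pos":[0,0,0],"yaw":0},
], grip=-1)

```text
t: 8.43
tcp_pos: [0.4242, -0.3999, 0.1375]
tool_rot: [0.518, 0.856, 0.005, -0.002]
force: [-0.6, -0.7, 0.6]
finger_gap: 0.999
```

```bash
python3 - <<'E'
from wr import *
s=manip.sense(); im=snap('wrist','w4.png'); c,M=cam(s); print(s['tcp_pos'],s['tool_rot'],s['force'])
np.save('s4.npy',np.r_[s['tcp_pos'],s['tool_rot']])
Mi=np.linalg.inv(M)
for z in (.008,.028,.037,.066):
    q=Mi@np.array([.412,-.371,z,1]); print(z,c['fx']*q[0]/q[2]+c['cx'],c['fy']*q[1]/q[2]+c['cy'], 'px/30mm',c['fx']*.03/q[2])
E
```

```text
[ 0.4241604  -0.39990264  0.13752474] [ 0.51771296  0.8555394   0.00478878 -0.0016405 ] [-0.62213965 -0.68083427  0.58714601]
0.008 280.50868517542557 165.3101927200308 px/30mm 35.1048960279335
0.028 280.82042552728836 169.31289379529318 px/30mm 37.737355798452455
0.037 280.9764948178025 171.3168009353974 px/30mm 39.05526708660286
0.066 281.56294030354644 178.84667623817163 px/30mm 44.00744648717879
```

View pics/w4.png

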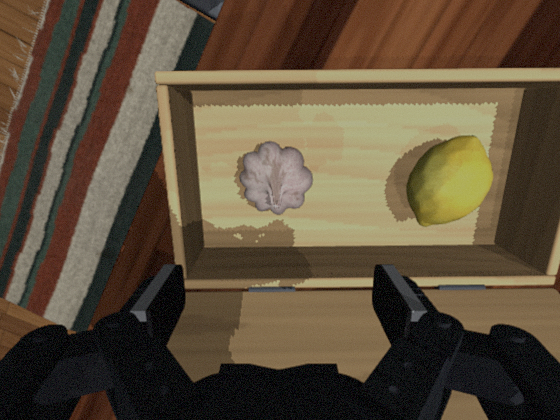

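```bash
python3 - <<'E'
from wr import *
a=np.load('s4.npy'); s=dict(tcp_pos=a[:3],tool_rot=a[3:])
for z in (.028,.037):
    g=w2z(s,(277,177.5),z); print(z,g,(g-a[:3])*100)
print('rim',[w2z(s,u,.07)[:2].round(4) for u in [(158,74),(178,288)]], 'bar mids')
print('lemon',w2z(s,(449,182),.036))
M=R.from_quat(a[3:]).as_matrix(); print('tool z',M[:,2].round(4),'tool y',M[:,1].round(3))
E
```

```text
0.028 [ 0.41236763 -0.37826128  0.028     ] [ -1.17927679   2.16413651 -10.95247361]
0.037 [ 0.41152541 -0.37668709  0.037     ] [ -1.26349892   2.3215551  -10.05247361]
rim [array([ 0.3144, -0.3477]), array([ 0.3819, -0.4785])] bar mids
lemon [ 0.5323387  -0.31780797  0.036     ]
tool z [ 0.0022  0.0099 -0.9999] tool y [0.886 0.464 0.006]
```

Emit:
send_rows([
  {"delta_pos":[-1.2,2.3,0],"yaw":0},
  {"delta_pos":[0,0,-2.5],"yaw":0},
  {"delta_pos":[0,0,-2],"yaw":0},
  {"delta_pos":[0,0,0],"yaw":0},
  {"delta_pos":[0,0,0],"yaw":0},
])

```text
t: 9.1
tcp_pos: [0.4173, -0.3827, 0.1022]
tool_rot: [0.517, 0.856, 0.0, 0.009]
force: [0.3, -0.9, 0.1]
finger_gap: 1.002
```

Emit:
send_rows([
  {"delta_pos":[-0.5,0.6,0],"yaw":0},
  {"delta_pos":[0,0,-1],"yaw":0},
  {"delta_pos":[0,0,-1.5],"yaw":0},
  {"delta_pos":[0,0,-1.5],"yaw":0},
  {"delta_pos":[0,0,0],"yaw":0},
  {"delta_pos":[0,0,0],"yaw":0},
])

```text
t: 9.85
tcp_pos: [0.4125, -0.3771, 0.0608]
tool_rot: [0.517, 0.856, -0.0, 0.01]
force: [-0.0, -0.2, 0.5]
finger_gap: 1.001
```

Emit:
send_rows([
  {"delta_pos":[0,0,-1.5],"yaw":0},
  {"delta_pos":[0,0,-1.5],"yaw":0},
  {"delta_pos":[0,0,-1.3],"yaw":0},
  {"delta_pos":[0,0,0],"yaw":0},
  {"delta_pos":[0,0,0],"yaw":0},
])

```text
t: 10.48
tcp_pos: [0.4126, -0.3772, 0.0144]
tool_rot: [0.517, 0.856, -0.0, 0.01]
force: [0.5, 0.5, -0.5]
finger_gap: 1.005
```

Emit:
send_rows([
  {"delta_pos":[0,0,0],"yaw":0},
  {"delta_pos":[0,0,0],"yaw":0},
  {"delta_pos":[0,0,0],"yaw":0},
  {"delta_pos":[0,0,0],"yaw":0},
], grip=1, force=25)

```text
t: 10.98
tcp_pos: [0.4132, -0.3779, 0.0161]
tool_rot: [0.517, 0.856, -0.001, 0.011]
force: [0.4, 0.2, -1.0]
finger_gap: 0.643
```

Emit:
send_rows([
  {"delta_pos":[0,0,1],"yaw":0},
  {"delta_pos":[0,0,2],"yaw":0},
  {"delta_pos":[0,0,3],"yaw":0},
  {"delta_pos":[0,0,3],"yaw":0},
  {"delta_pos":[0,0,2],"yaw":0},
  {"delta_pos":[0,0,0],"yaw":0},
  {"delta_pos":[0,0,0],"yaw":0},
])

```text
t: 11.85
tcp_pos: [0.4125, -0.3768, 0.131]
tool_rot: [0.517, 0.856, -0.0, 0.011]
force: [-0.6, 0.6, -0.2]
finger_gap: 0.642
```

```bash
python3 - <<'E'
from h import *
s=manip.sense();print(s['finger_gap'],s['tcp_pos'],s['t'])
im=snap('wrist','w5.png')
E
```

```text
0.6420306017372036 [ 0.41248943 -0.37684474  0.13103472] 11.85
```

View pics/w5.png

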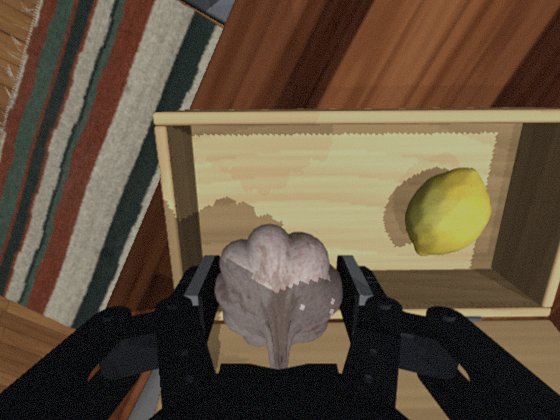

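The wrist view shows the garlic held upright between the pads at (280,290), with the lemon still in the box. I'll carry it to the board.

Emit:
send_rows([
  {"delta_pos":[0,1.5,1],"yaw":0},
  {"delta_pos":[0.2,3,0.5],"yaw":0},
  {"delta_pos":[0.4,4,0],"yaw":0},
  {"delta_pos":[0.4,5,0],"yaw":0},
  {"delta_pos":[0.4,5,0],"yaw":0},
  {"delta_pos":[0.4,5,0],"yaw":0},
  {"delta_pos":[0.4,5,0],"yaw":0},
  {"delta_pos":[0.4,5,0],"yaw":0},
  {"delta_pos":[0.4,5,0],"yaw":0},
  {"delta_pos":[0.2,4,0],"yaw":0},
])

```text
t: 13.15
tcp_pos: [0.438, 0.0662, 0.1446]
tool_rot: [0.52, 0.854, 0.001, 0.006]
force: [-0.6, 0.5, -0.5]
finger_gap: 0.648
```

Emit:
send_rows([
  {"delta_pos":[0,2.5,0],"yaw":0},
  {"delta_pos":[0,1,0],"yaw":0},
  {"delta_pos":[0,0,0],"yaw":0},
  {"delta_pos":[0,0,0],"yaw":0},
])

```text
t: 13.65
tcp_pos: [0.4344, 0.1054, 0.1444]
tool_rot: [0.517, 0.856, -0.0, 0.004]
force: [-0.0, 0.1, -1.0]
finger_gap: 0.644
```

Emit:
send_rows([
  {"delta_pos":[0.5,0,-2],"yaw":0},
  {"delta_pos":[0.5,0,-2.5],"yaw":0},
  {"delta_pos":[0,0,-2.5],"yaw":0},
  {"delta_pos":[0,0,-1.5],"yaw":0},
  {"delta_pos":[0,0,-1],"yaw":0},
  {"delta_pos":[0,0,0],"yaw":0},
  {"delta_pos":[0,0,0],"yaw":0},
])

```text
t: 14.52
tcp_pos: [0.4477, 0.0987, 0.0475]
tool_rot: [0.522, 0.853, 0.0, 0.006]
force: [0.7, -0.5, -0.4]
finger_gap: 0.644
```

Emit:
send_rows([
  {"delta_pos":[0,0,-0.7],"yaw":0},
  {"delta_pos":[0,0,-0.5],"yaw":0},
  {"delta_pos":[0,0,0],"yaw":0},
  {"delta_pos":[0,0,-0.3],"yaw":0},
  {"delta_pos":[0,0,0],"yaw":0},
])

```text
t: 15.15
tcp_pos: [0.4486, 0.0989, 0.0328]
tool_rot: [0.522, 0.853, 0.001, 0.007]
force: [0.0, -0.1, 0.1]
finger_gap: 0.642
```

Emit:
send_rows([
  {"delta_pos":[0,0,-0.2],"yaw":0},
  {"delta_pos":[0,0,-0.1],"yaw":0},
  {"delta_pos":[0,0,0],"yaw":0},
])

```text
t: 15.52
tcp_pos: [0.4486, 0.099, 0.03]
tool_rot: [0.522, 0.853, 0.001, 0.007]
force: [0.5, -0.1, 0.3]
finger_gap: 0.645
```

Emit:
send_rows([
  {"delta_pos":[0,0,-0.15],"yaw":0},
  {"delta_pos":[0,0,0],"yaw":0},
])

```text
t: 15.78
tcp_pos: [0.4487, 0.099, 0.0301]
tool_rot: [0.521, 0.853, 0.001, 0.008]
force: [-0.1, 0.6, -1.1]
finger_gap: 0.645
```

Emit:
send_rows([
  {"delta_pos":[0,0,-0.3],"yaw":0},
  {"delta_pos":[0,0,0],"yaw":0},
])

```text
t: 16.02
tcp_pos: [0.4492, 0.0991, 0.0297]
tool_rot: [0.521, 0.853, 0.002, 0.009]
force: [-0.5, -0.2, -0.2]
finger_gap: 0.641
```

Emit:
send_rows([
  {"delta_pos":[0,0,0],"yaw":0},
  {"delta_pos":[0,0,0],"yaw":0},
  {"delta_pos":[0,0,0],"yaw":0},
  {"delta_pos":[0,0,0],"yaw":0},
], grip=-1)

```text
t: 16.52
tcp_pos: [0.4493, 0.099, 0.0288]
tool_rot: [0.521, 0.853, 0.002, 0.009]
force: [-0.5, -0.5, -0.2]
finger_gap: 1.005
```

Emit:
send_rows([
  {"delta_pos":[0,0,1.5],"yaw":0},
  {"delta_pos":[0,0,2.5],"yaw":0},
  {"delta_pos":[0,0,4],"yaw":0},
  {"delta_pos":[0,0,4],"yaw":0},
  {"delta_pos":[0,0,4],"yaw":0},
  {"delta_pos":[0,-3,2],"yaw":0},
  {"delta_pos":[0,-5,0],"yaw":0},
  {"delta_pos":[0,-5,0],"yaw":0},
  {"delta_pos":[0,-3,0],"yaw":0},
  {"delta_pos":[0,0,0],"yaw":0},
])

```text
t: 17.77
tcp_pos: [0.4475, -0.0653, 0.2137]
tool_rot: [0.52, 0.854, 0.001, 0.009]
force: [-0.6, 0.8, -0.1]
finger_gap: 0.999
```

```bash
python3 - <<'E'
from h import *
s=manip.sense();print(s['tcp_pos'],s['t'],s['force'])
t=snap('top','t3.png');c=snap('scene','s3.png')
cv2.imwrite('pics/fin.png',np.hstack([t[100:310,90:480],c[150:360,100:500]]))
E
```

```text
[ 0.44745281 -0.06534853  0.21368228] 17.775 [-0.56033241  0.82691336 -0.11138415]
```

View pics/fin.png

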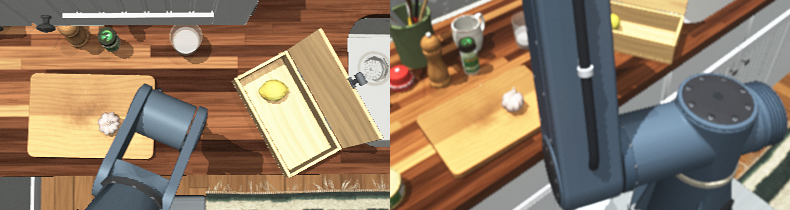

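The garlic stands upright on the board at (109,124), the lemon is in the box at (271,91), and the lid is open. I'm handing the job in.

```bash
python3 -c "
from station import manip
print(manip.sign_off())"
```

```text
the job is handed in; nothing more can be done
None
```

The lid is open, the garlic is on the chopping board and the lemon is still in the box. I handed the job in at about 18 s of the 58 s allowed; the sign-off gives no verdict.

- **Lid:** I swung it by its pull to about 1.8 rad and let go, and it stayed open. My first grip on the pull was about 1 cm off-centre, so I gripped it again before lifting.
- **Garlic:** I lifted it upright at 25 N and lowered it until the arm would go no lower, at the height expected for the board. Then I let go and backed away.
- **Last checks:** The final top picture shows all three things as asked, and the scene picture shows the garlic upright on the board. The robot is clear of everything, with force readings close to zero. The force reading never clearly showed the garlic touching the board, so I judged contact from the height alone.

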